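# Unload the tall battery and snap the charging box shut

### The job

The tall battery stands too high for the charging box's lid to close: lift it straight up out of its well and stand it upright in the middle of the rubber pad in the tray, beside the bottle. Then shut the lid and press its front edge down until it clicks past the catch and is fully home. Leave the two short batteries in their wells, and do not knock over or shove away the bottle or the other things lying about.

Things in the scene. Friction and masses are not known exactly. Their poses are not given: they have to be found in the camera images.
- charger: fixed grey charging box 120 (x) x 150 (y) x 75 mm high; origin at the centre of its underside, z up, x points to the hinge side, away from the robot. In its flat top, at x = -12 and y = -44, 0, +44 mm, are three wells, each 38.5 (x) x 28.5 (y) mm and 67 mm deep (floor 8 mm above the bench); which battery is in which varies, as does whether the box is left or right of the tray
- lid (a joint): angle of the lid: 0 shut and flat, 1.57 upright, 1.95 at most (leaning back); starts at 1.45 to 1.85. It stays where left (0.11 N m friction). At about 0.08 (front edge 10 mm high) a tongue under the middle of the front edge meets a sprung catch in the box's front wall; 10 to 20 N down on the front edge presses it past, and on to 0, where the catch holds it
- lid_hinge (a point): middle of the lid's hinge axis, at x = +60, z = 75 mm of the box; the axis runs along box y. Its axes turn with the lid: x points from the front edge to the hinge. The lid is a flat slab reaching 128 mm from the hinge to its front edge, 150 mm wide; its outer face is 10.6 mm outside the hinge axis (85.6 mm above the bench when shut)
- lid_front (a point): point on the lid's outer face at the middle of its front edge, 128 mm from the hinge; its axes are the lid's: z is the outward normal of the lid, y along the hinge. When the box is on the left, mind the arm: a shelf hangs 0.66 m above the rear strip of the bench, where x + y exceeds about 1.0 m
- tall_battery: black upright block-shaped battery 36 (x) x 26 (y) x 105 mm high, about 0.15 kg, with a grey band near its top; origin at the centre of its underside, z up along its length. It starts in one of the wells, its sides parallel to the box's, and stands 38 mm above the box's top
- short_battery_1: short black battery 36 x 26 x 60 mm high in another well, its top 7 mm below the box's top; origin at the centre of its underside
- short_battery_2: the second short battery, the same
- tray: fixed aluminium tray, 100 (x) x 144 (y) x 14 mm high, walls and floor 4 mm, split by a low wall across the middle into two compartments side by side along its y, centred at y = -35 and +35 mm; origin at the centre of its underside
- pad: square rubber pad 56 x 56 x 3 mm, fixed on the floor of one compartment of the tray (which one varies); origin at the centre of its underside, 4 mm above the bench: its top is 7 mm above the bench. The tall battery goes on its middle
- lens_cleaner: loose upright bottle with a pump cap, 47 mm across the body (up to 105 mm high), 136 mm high in all, about 0.16 kg, standing in the tray's other compartment, about 70 mm from the pad's middle; origin at the centre of its underside
- tape_roll: loose roll of tape lying flat, 55 mm across, 18 mm high; a bystander, origin at the centre of its underside
- memory_stick: loose memory stick 18 x 57 x 9 mm; a bystander, origin at the centre of its underside
- parts_carton: loose small carton 60 x 86 x 45 mm high; a bystander, origin at the centre of its underside
- loupe: loose black round loupe, 40 mm across, 34 mm high, standing in front of the box; a bystander, origin at the centre of its underside

How it is judged:
By the outcome, as a careful person would: the job done as asked, in the order asked, and still so for the second after the job is handed in, with the robot touching nothing.
It also fails if it takes over 58 s, if anything falls off the work surface, if the arm or the gripper's body presses on something with over 40 N, if the wrist force passes 120 N, or if a joint passes its speed limit or range.

### The arm

A 7-joint arm with a two-finger parallel gripper is mounted at the origin on a cart in front of the work surface, level with it; the furniture and walls round the work are solid. World frame = base frame: x ahead of the robot, y to its left, z up, the work surface at z = 0. Lengths are in mm, angles in rad, forces in N, time in s.
With the tool pointing down it reaches from about 400 to 875 mm from the base axis. Payload 4.4 kg.
Tool frame: the origin (TCP) lies at the very end of the fingers, on their centre line; the grasp point (between the pads) lies 19 mm behind it; z points along the fingers, x is the direction in which the jaws open and shut, and the axes are right-handed (so a half turn about z gives the same grasp; the last joint's range is limited). The gripper opens to 85 mm and grips with 20 to 120 N. Pads are 22 mm wide; open, the fingers measure 114 mm over their backs; the gripper's body (76 mm by 85 mm) begins 54 mm behind the grasp point. The pads swing forward as they close: fully open they stand 13 mm farther back than shut.
Start: joints at [1.07, 0.628, 0.038, 1.517, -0.027, 0.996, -0.02], TCP at [273.828, -589.522, 198.513] pointing down, gripper open.
Joint ranges: [-3.06, 3.06], [-0.37, 2.12], [-1.25, 1.32], [0.18, 2.47], [-1.1, 4.24], [0.23, 1.98], [-2.94, 2.94]. Speed limits (rad/s): [2.57, 2.57, 3.14, 3.14, 3.14, 3.14, 3.14].

### API

Orientations are given as [roll, pitch, yaw] about the fixed x, y, z axes, in that order (R = Rz(yaw) Ry(pitch) Rx(roll)).
In Python, from cell import telemetry, get_image, get_calibration, ctrl gives the robot as it stands. The module is installed in compiled form; this text tells all that it offers.
- The arm moves only by the tool arm_command, never from a script. Its arguments are lists of equal length, an entry for each row: "rot": the turn, a rotation vector about the world's x, y, z in degrees, a list of three; "slide": the shift along the world's x, y, z in mm, a list of three; "gripper": the finger opening in mm, from 0 to 85.4. A call has 1 to 5 rows; each row shifts and turns the pose as measured when the row begins; what a row does not reach is not made up. A row lasts 1/12 s, in which the tool goes at most 41.7 mm and 7.16 degrees, less where a joint would pass 70% of its speed; a pose out of reach is approached as far as the arm can. A call with a gripper value outside its range is refused whole. The fingers move at their own pace and stop on an object; the grip force is fixed at half the most. Time passes only in rows, so rows that do not move let the fingers close. It gives the time, the measured TCP pose, the force and the opening at its end, in the units of the state.
- telemetry.read_state(): the state, without advancing time (a new reading comes with each control period).
- get_image(name): name is "scene" or "top"; returns (picture, depth): 400x640x3 uint8, red, green, blue; 400x640 float32, mm along the optical axis (not along the pixel's ray), 0 where there is no reading.
- get_calibration(name): a dict with "fx", "fy", "cx", "cy" (pixels), "D" ([k1, k2, p1, p2, k3] as OpenCV has them; the pictures are not rectified), "xyz" and "attitude" of the camera in the world. Camera axes: x right, y up, looking along -z (the intrinsics and any distortion apply to the point x, -y, -z); pixel columns grow to the right and rows downward; lengths in mm; the calibration is good to about 2 mm. A picture is of the moment at which its call begins. get_calibration takes no time and is no camera call.
- ctrl.finish_job(): hands the job in, once; it reports no verdict.
The state is a dict: "clock": time; "qpos": joint angles; "qd": joint speeds; "tau": joint torques, N m; "eef_pos": TCP position; "tool_rot": TCP orientation; "force": force on the tool from outside, world axes, zero at the start; "torque": the same for the moment, N m; "width": finger opening in mm.
Only numpy, scipy, OpenCV 4.12 (cv2) and the standard library are available. Lean on these libraries where they do the work, as an engineer would, in place of code of your own. Each camera call takes 0.05 s, during which the arm holds its last target.

## Working session

There is one attempt and no reset: what is moved stays moved. The work goes in short steps, Python scripts to look and compute and a tool call to move; the robot and the scene stay as the last step left them, time stands still between calls to the robot, and variables do not carry over. Pictures are saved under pics/ and viewed, and the job is handed in when it is done.

Besides the shell and the picture viewer there is one more tool, called after "Request:" as name(argument=value, ...), one argument or row to a line, values as JSON. arm_command: Moves the arm, as the interface text tells. Its arguments: {"type":"object","properties":{"rot":{"type":"array"},"slide":{"type":"array"},"gripper":{"type":"array"}},"required":["rot","slide","gripper"]}

```bash
mkdir -p pics; cat > h.py <<'E'
import numpy as np, cv2
from cell import telemetry, get_image, get_calibration, ctrl
from scipy.spatial.transform import Rotation as R
def grab(n,tag):
    im,d=get_image(n); cv2.imwrite(f'pics/{tag}.png',im[:,:,::-1]); np.savez(f'{tag}.npz',im=im,d=d); return im,d
def cal(n):
    c=get_calibration(n); K=np.array([[c['fx'],0,c['cx']],[0,c['fy'],c['cy']],[0,0,1]]); a=np.array(c['attitude'],float)
    Rm=a if a.shape==(3,3) else R.from_euler('xyz',a).as_matrix()
    return K,np.array(c['D'],float),np.array(c['xyz'],float),Rm
def rays(n,px):
    K,D,t,Rm=cal(n); u=cv2.undistortPoints(np.array(px,float).reshape(-1,1,2),K,D).reshape(-1,2)
    return t,np.c_[u[:,0],-u[:,1],-np.ones(len(u))]@Rm.T
def plane(n,px,z):
    t,r=rays(n,px); return t+r*((z-t[2])/r[:,2])[:,None]
def cloud(n,d):
    v,u=np.mgrid[0:400,0:640]; t,r=rays(n,np.c_[u.ravel(),v.ravel()])
    return (t+r*d.ravel()[:,None]).reshape(400,640,3)
E
python3 - <<'E'
from h import *
for n in('scene','top'):
    print(get_calibration(n)); grab(n,n+'0')
print(telemetry.read_state())
E
```

```text
{'fx': 444.66231002881796, 'fy': 444.66231002881796, 'cx': 323.3127402572918, 'cy': 206.76288521366723, 'D': array([-0.12375177,  0.        ,  0.        ,  0.        ,  0.        ]), 'xyz': array([-305.83473383,  567.21366968,  565.95648985]), 'attitude': array([ 1.09931559, -0.01985113, -2.03781004])}
{'fx': 457.7588197763819, 'fy': 457.7588197763819, 'cx': 322.54641547094997, 'cy': 190.63432105697052, 'D': array([-0.02399185,  0.        ,  0.        ,  0.        ,  0.        ]), 'xyz': array([ 386.84808681,  147.00433688, 1126.54967947]), 'attitude': array([ 0.14612343, -0.01250349, -1.56973411])}
{'clock': 0.1, 'qpos': array([ 1.0702275 ,  0.62924201,  0.03847388,  1.51823152, -0.02696172,
        0.99628829, -0.01997445]), 'qd': array([ 0.0013123 , -0.00253862, -0.00078287, -0.00021711, -0.00087296,
        0.00055413,  0.00347195]), 'tau': array([ 2.50634272e-03, -5.64532256e+01,  1.23013202e+00, -1.93975317e+01,
        1.12565851e-02,  5.43872491e-03,  4.32602008e-05]), 'eef_pos': array([ 273.53387487, -588.99478955,  197.70082627]), 'tool_rot': array([ 3.14152849e+00,  1.64946607e-03, -1.13600390e+00]), 'force': array([-0.1134318 , -0.40730903,  1.51206365]), 'torque': array([0.02019294, 0.02662229, 0.00918235]), 'width': 85.52468310678752}
```

View pics/scene0.png

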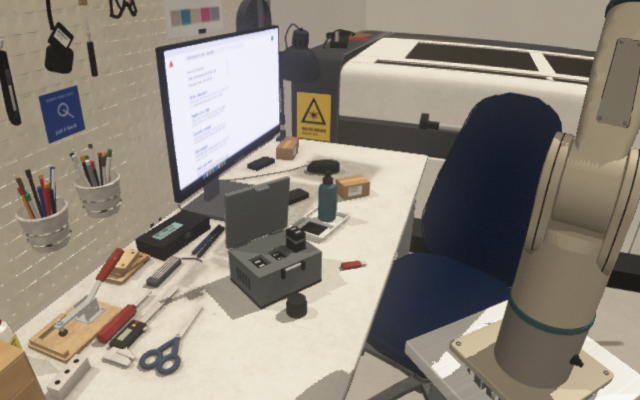

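View pics/top0.png

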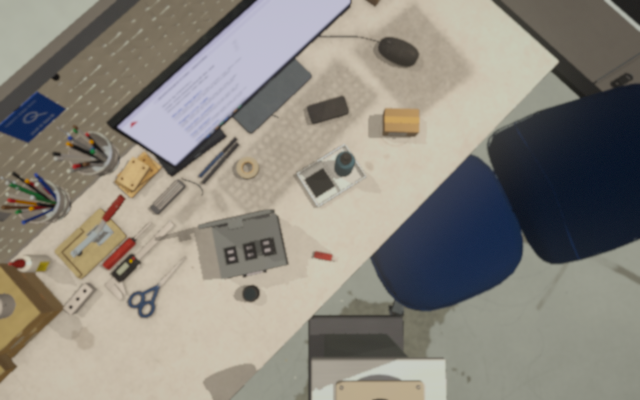

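The scene view shows the box at about (275,265) with its lid up, the tall battery in the well on the tray side at (295,237), and the tray with bottle at (325,215). In the top view the box is at (248,245), tray (330,178), bottle (345,160), pad (321,180) and loupe (250,293). I'll zoom in.

```bash
python3 - <<'E'
from h import *
im=np.load('top0.npz')['im'][:,:,::-1]; a=cv2.resize(im[130:310,190:430],None,fx=3.3,fy=3.3,interpolation=cv2.INTER_CUBIC); cv2.imwrite('pics/t0z.png',a)
im=np.load('scene0.npz')['im'][:,:,::-1]; a=cv2.resize(im[165:325,215:385],None,fx=3.7,fy=3.7,interpolation=cv2.INTER_CUBIC); cv2.imwrite('pics/s0z.png',a)
d=np.load('top0.npz')['d'];P=cloud('top',d)
for u,v in [(205,290),(320,182),(345,160),(250,292),(280,245),(268,247),(250,249),(231,255),(245,222),(398,120),(322,256),(330,110),(245,168)]: print((u,v),P[v,u].round(0))
d=np.load('scene0.npz')['d'];P=cloud('scene',d)
for u,v in [(296,305),(327,200),(297,230),(260,290),(300,265),(250,215)]: print((u,v),P[v,u].round(0))
E
```

```text
(205, 290) [310. 416.  -2.]
(320, 182) [573. 140.   7.]
(345, 160) [603.  85. 129.]
(250, 292) [308. 303.  34.]
(280, 245) [416. 231.  77.]
(268, 247) [410. 254. 116.]
(250, 249) [407. 300.  69.]
(231, 255) [393. 343.  70.]
(245, 222) [468. 312.  76.]
(398, 120) [723. -52.  41.]
(322, 256) [392. 134.   8.]
(330, 110) [755. 115.  20.]
(245, 168) [609. 327.   4.]
(296, 305) [292. 311.  29.]
(327, 200) [593.  92.  67.]
(297, 230) [411. 256. 115.]
(260, 290) [341. 363.  47.]
(300, 265) [355. 274.  69.]
(250, 215) [464. 336. 141.]
```

View pics/t0z.png

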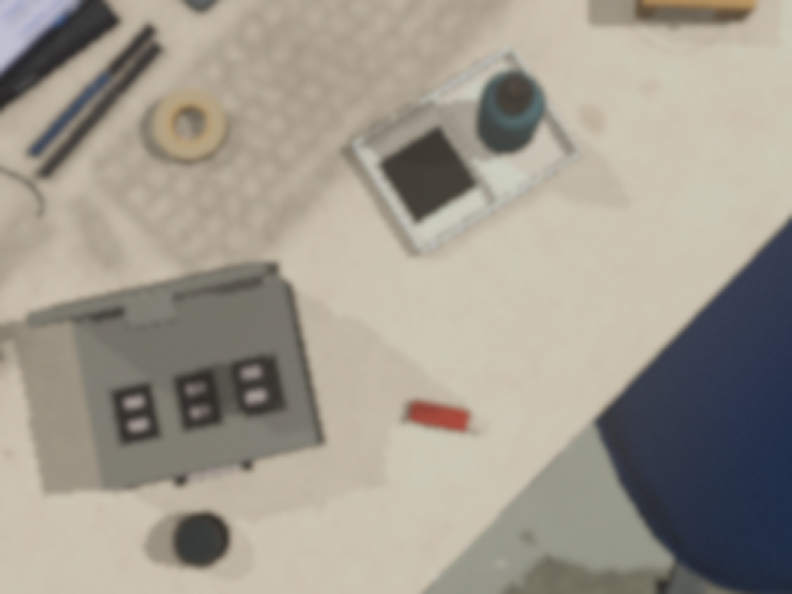

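View pics/s0z.png

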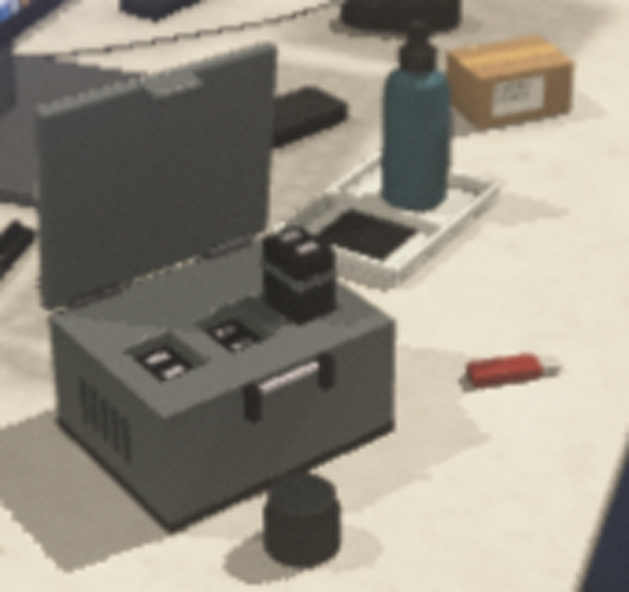

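```bash
python3 - <<'E'
from h import *
for n in('top','scene'):
    f=np.load(n+'0.npz');d=f['d'];im=f['im'];P=cloud(n,d);X,Y,Z=P[...,0],P[...,1],P[...,2]
    near=(abs(X-400)<150)&(abs(Y-300)<130)
    def rect(m,l):
        p=P[m][:,:2].astype(np.float32); r=cv2.minAreaRect(p); print(n,l,m.sum(),'c',np.round(r[0],1),'size',np.round(r[1],1),'ang',round(r[2],1),'z',np.median(P[m][:,2]).round(1), 'mean',p.mean(0).round(1))
    tb=near&(Z>108)&(Z<120)&(X<440); rect(tb,'tall')
    bt=near&(Z>71)&(Z<79)&(X<475); rect(bt,'boxtop')
    # lid
    lid=near&(Z>95)&(X>440)
    q=P[lid]; c=q.mean(0); w=np.linalg.svd(q-c,full_matrices=0); print('lid c',c.round(1),'n',w[2][2].round(3),'s',w[1].round(0), q.max(0).round(0),q.min(0).round(0))
    bot=(abs(X-600)<60)&(abs(Y-90)<60)&(Z>50); rect(bot,'bottle')
    g=im.astype(int).max(2)
    pad=(abs(X-575)<70)&(abs(Y-140)<60)&(g<90)&(Z<20)&(Z>0); rect(pad,'pad')
    lo=(abs(X-300)<45)&(abs(Y-307)<40)&(Z>28)&(Z<42); rect(lo,'loupe')
# front edge line of box at z 75 from zoom pixels
s=3.3
print(plane('top',[[190+118/s,130+488/s],[190+322/s,130+440/s],[190+285/s,130+282/s]],75).round(1))
print('tray',plane('top',[[190+x/s,130+y/s] for x,y in [(348,150),(510,52),(578,152),(420,252)]],14).round(1))
print('pad',plane('top',[[190+x/s,130+y/s] for x,y in [(380,166),(436,128),(477,180),(420,221)]],7).round(1))
print('tall',plane('top',[[190+x/s,130+y/s] for x,y in [(231,364),(274,355),(286,405),(244,415)]],113).round(1))
E
```

```text
top tall 193 c [412.8 257.9] size [35.9 26.5] ang 12.8 z 113.5 mean [412.7 257.5]
top boxtop 2591 c [411.2 302.8] size [127.5 150.9] ang 12.7 z 75.5 mean [410.8 304.5]
lid c [463.8 311.8 198.9] n [-0.966 -0.217 -0.139] s [922. 356. 141.] [495. 387. 207.] [444. 242.  95.]
top bottle 376 c [609.3  82.2] size [47.  45.6] ang 88.8 z 101.9 mean [603.6  84.7]
top pad 406 c [572.9 141.4] size [51.2 51.3] ang 32.1 z 7.7 mean [572.6 141.6]
top loupe 198 c [304.3 304.2] size [35.3 34.5] ang 87.2 z 33.7 mean [304.3 303.9]
scene tall 141 c [412.6 257.6] size [36.7 27.6] ang 16.3 z 113.2 mean [410.2 259.3]
scene boxtop 2033 c [413.3 303.9] size [133.1 152.1] ang 12.7 z 75.2 mean [405.6 314. ]
lid c [466.  321.2 153.4] n [-0.971 -0.209 -0.113] s [2424. 1811.  135.] [490. 392. 205.] [443. 242.  95.]
scene bottle 514 c [603.7  85.8] size [50.1 39.7] ang 54.9 z 89.3 mean [598.8  88.8]
scene pad 252 c [583.  125.6] size [55.1 83.1] ang 33.0 z 7.9 mean [578.3 130.3]
scene loupe 222 c [314.2 321.7] size [73.2 36.7] ang 59.7 z 32.8 mean [303.7 306.9]
[[342.  352.3  75. ]
 [374.7 213.2  75. ]
 [483.6 240.3  75. ]]
tray [[588.3 200.2  14. ]
 [663.9  78.5  14. ]
 [587.3  28.   14. ]
 [511.7 146.1  14. ]]
pad [[577.4 176.3   7. ]
 [606.6 134.3   7. ]
 [567.  103.5   7. ]
 [535.8 146.2   7. ]]
tall [[425.1 272.  113. ]
 [431.2 243.5 113. ]
 [398.1 235.  113. ]
 [391.5 262.7 113. ]]
```

Request:
arm_command(
  rot=[
    [0, 0, 7],
    [0, 0, 7],
    [0, 0, 7],
    [0, 0, 7],
    [0, 0, 7],
  ],
  slide=[
    [18, 30, 20],
    [18, 30, 20],
    [19, 32, 15],
    [19, 32, 15],
    [19, 32, 15],
  ],
  gripper=[85, 85, 85, 85, 85],
)

```text
clock: 0.52
eef_pos: [357.0, -432.8, 277.4]
tool_rot: [3.133, 0.014, -0.52]
force: [0.4, 0.1, 0.6]
width: 85.2
```

Request:
arm_command(
  rot=[
    [0, 0, 7],
    [0, 0, 7],
    [0, 0, 7],
    [0, 0, 7],
    [0, 0, 7],
  ],
  slide=[
    [19, 33, 0],
    [19, 33, 0],
    [19, 33, 0],
    [19, 33, 0],
    [15, 35, 0],
  ],
  gripper=[85, 85, 85, 85, 85],
)

```text
clock: 0.93
eef_pos: [452.3, -258.9, 281.2]
tool_rot: [3.13, 0.008, 0.105]
force: [1.3, 0.2, 0.4]
width: 84.6
```

Request:
arm_command(
  rot=[
    [0, 0, 7],
    [0, 0, 7],
    [0, 0, 7],
    [0, 0, 7],
    [0, 0, 7],
  ],
  slide=[
    [10, 38, 0],
    [8, 38, 0],
    [5, 38, 0],
    [0, 38, 0],
    [0, 38, 0],
  ],
  gripper=[85, 85, 85, 85, 85],
)

```text
clock: 1.35
eef_pos: [477.5, -59.2, 280.2]
tool_rot: [3.13, 0.006, 0.73]
force: [0.5, 0.3, 1.2]
width: 85.3
```

Request:
arm_command(
  rot=[
    [0, 0, 7],
    [0, 0, 7],
    [0, 0, 7],
    [0, 0, 7],
    [0, 0, 7],
  ],
  slide=[
    [-3, 38, 0],
    [-5, 38, 0],
    [-8, 38, 0],
    [-8, 38, 0],
    [-10, 38, 0],
  ],
  gripper=[85, 85, 85, 85, 85],
)

```text
clock: 1.77
eef_pos: [441.4, 139.4, 279.7]
tool_rot: [3.129, 0.006, 1.355]
force: [1.0, -0.3, -0.6]
width: 85.0
```

Request:
arm_command(
  rot=[
    [0, 0, 7],
    [0, 0, 7],
    [0, 0, 7],
    [0, 0, 4],
    [0, 0, 0],
  ],
  slide=[
    [-8, 35, 0],
    [-8, 35, 0],
    [-8, 30, 0],
    [-5, 18, -10],
    [0, 0, -20],
  ],
  gripper=[85, 85, 85, 85, 85],
)

```text
clock: 2.18
eef_pos: [407.1, 273.9, 252.5]
tool_rot: [3.122, -0.002, 1.82]
force: [-0.6, 0.5, -0.5]
width: 84.9
```

```bash
python3 - <<'E'
from h import *
s=telemetry.read_state(); print(s['eef_pos'],R.from_euler('xyz',s['tool_rot']).as_matrix().round(4))
E
```

```text
[407.11948611 273.86476201 252.51717699] [[-0.247   0.9688  0.0185]
 [ 0.969   0.2469  0.0071]
 [ 0.0023  0.0196 -0.9998]]
```

Request:
arm_command(
  rot=[
    [0, 0, 0],
    [-0.4, 1, -1.3],
    [0, 0, 0],
  ],
  slide=[
    [0, 0, 0],
    [5.5, -16.4, 0],
    [0, 0, 0],
  ],
  gripper=[85, 85, 85],
)

```text
clock: 2.43
eef_pos: [409.3, 256.8, 249.5]
tool_rot: [-3.134, 0.003, 1.803]
force: [1.1, -0.0, -0.8]
width: 85.3
```

```bash
python3 - <<'E'
from h import *
s=telemetry.read_state(); print(s['eef_pos'],R.from_euler('xyz',s['tool_rot']).as_matrix().round(4))
im,d=grab('scene','s1'); cv2.imwrite('pics/s1z.png',cv2.resize(im[100:325,215:385,::-1],None,fx=2.6,fy=2.6))
E
```

```text
[409.31369139 256.76537063 249.48776756] [[-0.2302  0.9731 -0.0068]
 [ 0.9731  0.2301 -0.0044]
 [-0.0027 -0.0076 -1.    ]]
```

View pics/s1z.png

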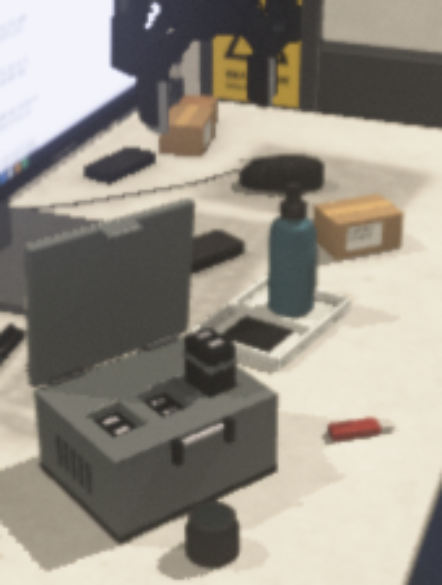

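The gripper hovers above the battery (its fingers at about (160,110) and (262,90) of the crop). I'm descending now.

Request:
arm_command(
  rot=[
    [0, 0, 0],
    [0.2, -0.3, 0],
    [0, 0, 0],
    [0, 0, 0],
    [0, 0, 0],
  ],
  slide=[
    [1, 0.5, -20],
    [1, 0, -35],
    [0, 0, -35],
    [0, 0, -30],
    [0, 0, -10],
  ],
  gripper=[85, 85, 85, 85, 85],
)

```text
clock: 2.9
eef_pos: [415.8, 261.6, 122.4]
tool_rot: [3.126, -0.008, 1.797]
force: [-0.7, -0.5, -0.6]
width: 84.8
```

Request:
arm_command(
  rot=[
    [0, 0, 0],
    [0, 0, 0],
  ],
  slide=[
    [0, 0, -5],
    [0, 0, 0],
  ],
  gripper=[85, 85],
)

```text
clock: 3.07
eef_pos: [414.9, 260.4, 115.6]
tool_rot: [3.13, -0.006, 1.796]
force: [0.0, -0.5, 0.2]
width: 84.9
```

Request:
arm_command(
  rot=[
    [-0.4, 0.5, 0],
    [0, 0, 0],
    [0, 0, 0],
  ],
  slide=[
    [-2.5, -3, -14],
    [0, 0, -16],
    [0, 0, 0],
  ],
  gripper=[85, 85, 85],
)

```text
clock: 3.32
eef_pos: [414.8, 258.3, 86.7]
tool_rot: [3.134, -0.003, 1.793]
force: [-1.3, 0.2, -0.2]
width: 85.1
```

Request:
arm_command(
  rot=[
    [-0.2, 0.2, 0],
    [0, 0, 0],
    [0, 0, 0],
    [0, 0, 0],
    [0, 0, 0],
  ],
  slide=[
    [-1.5, -0.8, -3],
    [0, 0, 0],
    [0, 0, 0],
    [0, 0, 0],
    [0, 0, 0],
  ],
  gripper=[85, 50, 26, 20, 20],
)

```text
clock: 3.73
eef_pos: [415.0, 258.7, 86.0]
tool_rot: [3.135, -0.001, 1.792]
force: [0.1, 0.6, -0.4]
width: 38.0
```

Request:
arm_command(
  rot=[
    [0, 0, 0],
    [0, 0, 0],
    [0, 0, 0],
    [0, 0, 0],
  ],
  slide=[
    [0, 0, 0],
    [0, 0, 0],
    [0, 0, 0],
    [0, 0, 0],
  ],
  gripper=[20, 20, 20, 20],
)

```text
clock: 4.07
eef_pos: [415.7, 259.1, 87.2]
tool_rot: [3.133, -0.002, 1.792]
force: [0.7, -0.0, -0.4]
width: 20.1
```

```bash
python3 - <<'E'
from h import *
im,d=grab('scene','s2'); cv2.imwrite('pics/s2z.png',cv2.resize(im[120:325,215:385,::-1],None,fx=2.9,fy=2.9,interpolation=2))
im,d=grab('top','t2'); cv2.imwrite('pics/t2z.png',cv2.resize(im[130:310,190:430,::-1],None,fx=3.3,fy=3.3,interpolation=2))
E
```

```text
(no output)
```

View pics/s2z.png

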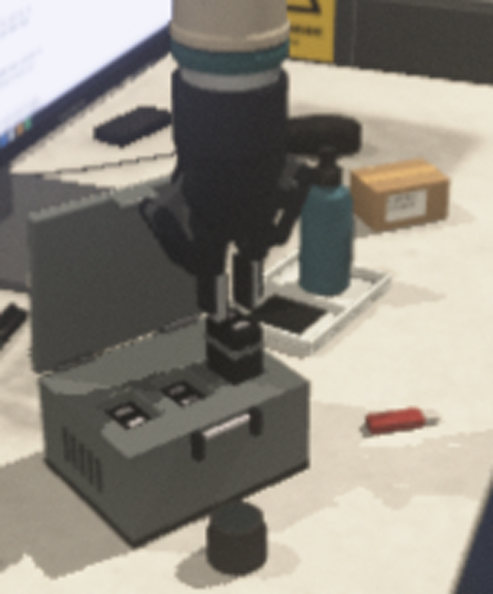

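View pics/t2z.png

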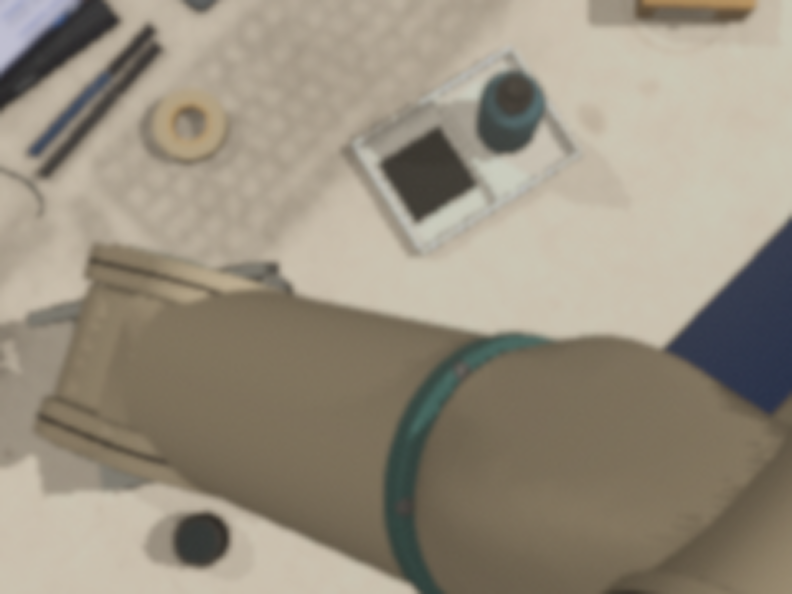

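```bash
python3 - <<'E'
from h import *
print(telemetry.read_state()['eef_pos'])
f=np.load('s2.npz');P=cloud('scene',f['d'])
for y in range(195,262,4):
    v=y
    print(v,[tuple(P[v,u].round(0).astype(int)) for u in (288,291,295,298,301,304)])
E
```

```text
[415.71000288 259.0695751   87.13917723]
195 [(np.int64(401), np.int64(278), np.int64(201)), (np.int64(394), np.int64(274), np.int64(204)), (np.int64(395), np.int64(266), np.int64(202)), (np.int64(419), np.int64(249), np.int64(188)), (np.int64(412), np.int64(246), np.int64(190)), (np.int64(404), np.int64(243), np.int64(194))]
199 [(np.int64(407), np.int64(276), np.int64(190)), (np.int64(396), np.int64(274), np.int64(195)), (np.int64(399), np.int64(264), np.int64(191)), (np.int64(427), np.int64(246), np.int64(175)), (np.int64(410), np.int64(247), np.int64(183)), (np.int64(402), np.int64(244), np.int64(186))]
203 [(np.int64(401), np.int64(278), np.int64(185)), (np.int64(395), np.int64(274), np.int64(186)), (np.int64(732), np.int64(121), np.int64(1)), (np.int64(424), np.int64(247), np.int64(168)), (np.int64(410), np.int64(247), np.int64(174)), (np.int64(406), np.int64(242), np.int64(175))]
207 [(np.int64(401), np.int64(278), np.int64(176)), (np.int64(400), np.int64(273), np.int64(175)), (np.int64(430), np.int64(251), np.int64(157)), (np.int64(421), np.int64(249), np.int64(161)), (np.int
[... 3079 characters left out ...]
 (np.int64(397), np.int64(260), np.int64(74)), (np.int64(392), np.int64(255), np.int64(75)), (np.int64(388), np.int64(250), np.int64(76))]
255 [(np.int64(392), np.int64(284), np.int64(73)), (np.int64(387), np.int64(279), np.int64(75)), (np.int64(382), np.int64(273), np.int64(76)), (np.int64(380), np.int64(267), np.int64(76)), (np.int64(379), np.int64(261), np.int64(74)), (np.int64(375), np.int64(256), np.int64(76))]
259 [(np.int64(376), np.int64(291), np.int64(75)), (np.int64(373), np.int64(286), np.int64(76)), (np.int64(371), np.int64(278), np.int64(75)), (np.int64(363), np.int64(275), np.int64(78)), (np.int64(365), np.int64(268), np.int64(75)), (np.int64(365), np.int64(261), np.int64(74))]
```

```bash
python3 - <<'E'
from h import *
for tag,ref in (('s1',(409,257)),('s2',(415,259))):
    f=np.load(tag+'.npz');P=cloud('scene',f['d']);X,Y,Z=P[...,0],P[...,1],P[...,2]
    m=(abs(X-ref[0])<35)&(abs(Y-ref[1])<75)&(Z>118)
    zs=Z[m]; print(tag,m.sum(),np.percentile(zs,[0,1,5]).round(1))
    # per jaw-axis bin
    a=np.deg2rad(103); s=(X-ref[0])*np.cos(a)+(Y-ref[1])*np.sin(a)
    for lo in range(-70,70,10):
        k=m&(s>=lo)&(s<lo+10)
        if k.sum()>3: print(lo,k.sum(),np.sort(Z[k])[:3].round(0),np.median(X[k]).round(0))
E
```

```text
s1 6453 [201.8 304.2 324.8]
-70 203 [338. 339. 340.] 415.0
-60 194 [305. 306. 306.] 418.0
-50 302 [297. 297. 297.] 417.0
-40 117 [311. 343. 344.] 409.0
-30 170 [354. 355. 356.] 400.0
-20 375 [355. 356. 356.] 385.0
-10 506 [356. 357. 357.] 379.0
0 499 [356. 357. 357.] 377.0
10 636 [356. 356. 356.] 377.0
20 941 [357. 358. 359.] 382.0
30 1452 [346. 346. 347.] 394.0
40 349 [296. 297. 297.] 393.0
50 219 [202. 298. 299.] 392.0
60 272 [337. 339. 341.] 386.0
s2 5675 [119.8 129.7 153.5]
-70 13 [205. 207. 208.] 419.0
-60 72 [186. 187. 193.] 417.0
-50 156 [167. 170. 173.] 420.0
-40 92 [163. 164. 165.] 413.0
-30 191 [126. 129. 131.] 396.0
-20 598 [120. 121. 122.] 402.0
-10 496 [121. 123. 123.] 387.0
0 240 [129. 136. 142.] 400.0
10 555 [120. 120. 120.] 396.0
20 1080 [126. 127. 129.] 387.0
30 1513 [166. 167. 167.] 398.0
40 329 [168. 170. 170.] 393.0
50 277 [185. 186. 187.] 387.0
60 63 [204. 205. 206.] 398.0
```

The depth shows the fingertips about 36 mm higher than the reported TCP z: they are at about z 125, while telemetry says 87. They closed above the battery's 113 mm top without touching it. The x and y readings agree with the camera. I'll open and use a z offset of +36, checking it again by camera.

Request:
arm_command(
  rot=[
    [0, 0, 0],
    [0, 0, 0],
    [0, 0, 0],
    [0, 0, 0],
    [0, 0, 0],
  ],
  slide=[
    [-2, -1, 0],
    [0, 0, 0],
    [0, 0, 0],
    [0, 0, 0],
    [0, 0, 0],
  ],
  gripper=[85, 85, 85, 85, 85],
)

```text
clock: 4.58
eef_pos: [413.2, 257.8, 87.0]
tool_rot: [3.133, -0.002, 1.792]
force: [1.2, 0.4, -0.1]
width: 79.1
```

Request:
arm_command(
  rot=[
    [0, 0, 0],
    [0, 0, 0],
  ],
  slide=[
    [-1, -0.5, 0],
    [0, 0, 0],
  ],
  gripper=[85, 85],
)

```text
clock: 4.75
eef_pos: [412.1, 257.3, 87.0]
tool_rot: [3.133, -0.002, 1.792]
force: [0.7, 0.9, -0.9]
width: 85.4
```

Request:
arm_command(
  rot=[
    [0, 0, 0],
    [0, 0, 0],
    [0, 0, 0],
  ],
  slide=[
    [0, 0, -15],
    [0, 0, -10],
    [0, 0, 0],
  ],
  gripper=[85, 85, 85],
)

```text
clock: 5.0
eef_pos: [412.8, 257.7, 61.6]
tool_rot: [3.131, -0.002, 1.792]
force: [-0.4, 0.1, -0.3]
width: 84.7
```

Request:
arm_command(
  rot=[
    [0, 0, 0],
    [0, 0, 0],
    [0, 0, 0],
  ],
  slide=[
    [0, 0, -8],
    [0, 0, -4],
    [0, 0, 0],
  ],
  gripper=[85, 85, 85],
)

```text
clock: 5.25
eef_pos: [412.7, 257.8, 48.5]
tool_rot: [3.132, -0.002, 1.792]
force: [0.3, -0.6, -0.1]
width: 85.0
```

```bash
python3 - <<'E'
from h import *
print(telemetry.read_state()['eef_pos'])
im,d=grab('scene','s3'); cv2.imwrite('pics/s3z.png',cv2.resize(im[120:325,215:385,::-1],None,fx=2.9,fy=2.9,interpolation=2))
E
```

```text
[412.7344102  257.76309588  48.53200681]
```

View pics/s3z.png

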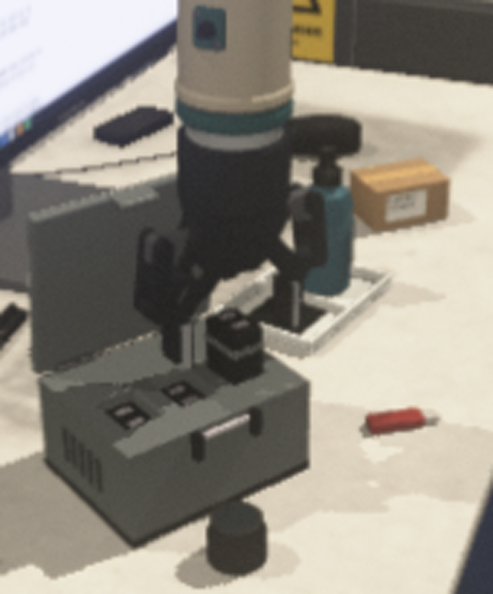

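The fingers now straddle the battery (left tip at about (180,360), right tip at (290,325)). Closing.

Request:
arm_command(
  rot=[
    [0, 0, 0],
    [0, 0, 0],
    [0, 0, 0],
    [0, 0, 0],
    [0, 0, 0],
  ],
  slide=[
    [0, 0, 0],
    [0, 0, 0],
    [0, 0, 0],
    [0, 0, 0],
    [0, 0, 0],
  ],
  gripper=[40, 20, 15, 15, 15],
)

```text
clock: 5.72
eef_pos: [413.3, 258.3, 49.7]
tool_rot: [3.13, -0.003, 1.792]
force: [-1.8, -2.7, 16.9]
width: 25.2
```

Request:
arm_command(
  rot=[
    [0, 0, 0],
    [0, 0, 0],
    [0, 0, 0],
  ],
  slide=[
    [0, 0, 0],
    [0, 0, 0],
    [0, 0, 0],
  ],
  gripper=[15, 15, 15],
)

```text
clock: 5.97
eef_pos: [413.3, 258.1, 49.8]
tool_rot: [3.13, -0.003, 1.792]
force: [-0.5, -0.3, -1.3]
width: 25.0
```

Request:
arm_command(
  rot=[
    [0, 0, 0],
    [0, 0, 0],
    [0, 0, 0],
    [0, 0, 0],
  ],
  slide=[
    [0, 0, 6],
    [0, 0, 12],
    [0, 0, 15],
    [0, 0, 15],
  ],
  gripper=[15, 15, 15, 15],
)

```text
clock: 6.3
eef_pos: [412.4, 257.0, 97.6]
tool_rot: [3.135, -0.001, 1.793]
force: [1.1, 0.5, -1.7]
width: 25.3
```

Request:
arm_command(
  rot=[
    [0, 0, 0],
    [0, 0, 0],
    [0, 0, 0],
    [0, 0, 0],
    [0, 0, 0],
  ],
  slide=[
    [0, 0, 15],
    [0, 0, 20],
    [0, 0, 25],
    [0, 0, 25],
    [0, 0, 10],
  ],
  gripper=[15, 15, 15, 15, 15],
)

```text
clock: 6.72
eef_pos: [410.9, 256.6, 198.6]
tool_rot: [3.136, -0.001, 1.795]
force: [0.4, -0.2, -1.2]
width: 25.1
```

```bash
python3 - <<'E'
from h import *
s=telemetry.read_state(); print(s['eef_pos'],s['width'],s['force'],R.from_euler('xyz',s['tool_rot']).as_matrix().round(4))
im,d=grab('scene','s4'); cv2.imwrite('pics/s4z.png',cv2.resize(im[100:325,215:385,::-1],None,fx=2.6,fy=2.6,interpolation=2))
E
```

```text
[410.86905658 256.56285056 198.60624588] 25.055950079366955 [ 0.37005295 -0.24023888 -1.22919502] [[-0.2223  0.975   0.0047]
 [ 0.975   0.2223  0.0024]
 [ 0.0013  0.0051 -1.    ]]
```

View pics/s4z.png

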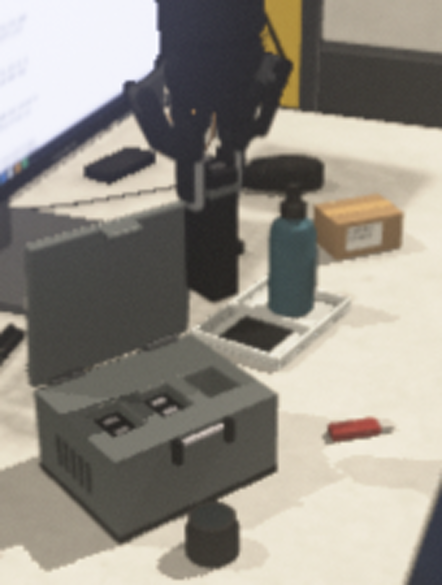

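The battery is out cleanly, its well at (215,380) is empty, and both short batteries are still in place. I'll move right first to clear the lid, then go over the pad while turning.

Request:
arm_command(
  rot=[
    [0, 0, 0],
    [0, 0, -5],
    [0, 0, -6],
    [0, 0, -6],
    [0, 0, -6],
  ],
  slide=[
    [2, -15, 0],
    [5, -25, 0],
    [5, -25, 0],
    [10, -20, 0],
    [20, -10, 0],
  ],
  gripper=[15, 15, 15, 15, 15],
)

```text
clock: 7.18
eef_pos: [448.7, 161.7, 200.3]
tool_rot: [3.135, -0.003, 1.389]
force: [0.2, 0.8, -1.5]
width: 25.1
```

Request:
arm_command(
  rot=[
    [0, 0, -7],
    [0, 0, -7],
    [0, 0, -7],
    [0, 0, -7],
    [0, 0, -6],
  ],
  slide=[
    [22, -2, 0],
    [22, -2, 0],
    [22, -2, 0],
    [22, -2, 0],
    [12, 0, 0],
  ],
  gripper=[15, 15, 15, 15, 15],
)

```text
clock: 7.6
eef_pos: [550.7, 145.2, 197.4]
tool_rot: [3.136, 0.006, 0.776]
force: [0.1, -0.1, -0.8]
width: 25.1
```

Request:
arm_command(
  rot=[
    [0, 0, -4],
    [0, 0, -3],
    [0, 0, 0],
  ],
  slide=[
    [5, 0, 0],
    [0, 0, 0],
    [0, 0, 0],
  ],
  gripper=[15, 15, 15],
)

```text
clock: 7.85
eef_pos: [557.8, 143.8, 194.5]
tool_rot: [3.137, 0.008, 0.64]
force: [0.2, -0.2, -1.9]
width: 25.2
```

```bash
python3 - <<'E'
from h import *
s=telemetry.read_state(); print(s['eef_pos'],s['width'],s['force'],s['tool_rot'],R.from_euler('xyz',s['tool_rot']).as_matrix().round(4))
E
```

```text
[557.75181908 143.84851165 194.51197653] 25.169323635454433 [ 0.22626697 -0.17596807 -1.89772065] [3.13673082 0.00804829 0.64044705] [[ 0.8018  0.5976 -0.0035]
 [ 0.5975 -0.8018 -0.0087]
 [-0.008   0.0049 -1.    ]]
```

Request:
arm_command(
  rot=[
    [0.5, -0.2, -4.5],
    [0, 0, 0],
    [0, 0, 0],
  ],
  slide=[
    [13.5, -2.5, 0],
    [0, 0, -15],
    [0, 0, -30],
  ],
  gripper=[15, 15, 15],
)

```text
clock: 8.1
eef_pos: [573.9, 143.3, 152.3]
tool_rot: [3.14, -0.008, 0.564]
force: [-0.0, 0.5, -0.4]
width: 25.2
```

Request:
arm_command(
  rot=[
    [0, 0, 0],
    [0, 0, 0],
    [0, 0, 0],
    [0, 0, 0],
  ],
  slide=[
    [0, 0, -30],
    [0, 0, -25],
    [0, 0, -10],
    [0, 0, 0],
  ],
  gripper=[15, 15, 15, 15],
)

```text
clock: 8.43
eef_pos: [568.6, 141.7, 79.4]
tool_rot: [-3.14, 0.002, 0.572]
force: [-0.9, 0.9, -0.8]
width: 25.2
```

```bash
python3 - <<'E'
from h import *
s=telemetry.read_state(); print(s['eef_pos'],s['width'],s['force'],s['tool_rot'],R.from_euler('xyz',s['tool_rot']).as_matrix().round(4))
im,d=grab('scene','s5'); cv2.imwrite('pics/s5z.png',cv2.resize(im[130:260,260:390,::-1],None,fx=4.5,fy=4.5,interpolation=2))
im,d=grab('top','t5'); cv2.imwrite('pics/t5z.png',cv2.resize(im[110:230,250:410,::-1],None,fx=4.5,fy=4.5,interpolation=2))
E
```

```text
[568.5728904  141.69910242  79.40129078] 25.19428810697953 [-0.85043313  0.90318255 -0.83323522] [-3.13978879e+00  1.51864625e-03  5.71606997e-01] [[ 8.41e-01  5.41e-01 -2.30e-03]
 [ 5.41e-01 -8.41e-01  7.00e-04]
 [-1.50e-03 -1.80e-03 -1.00e+00]]
```

View pics/s5z.png

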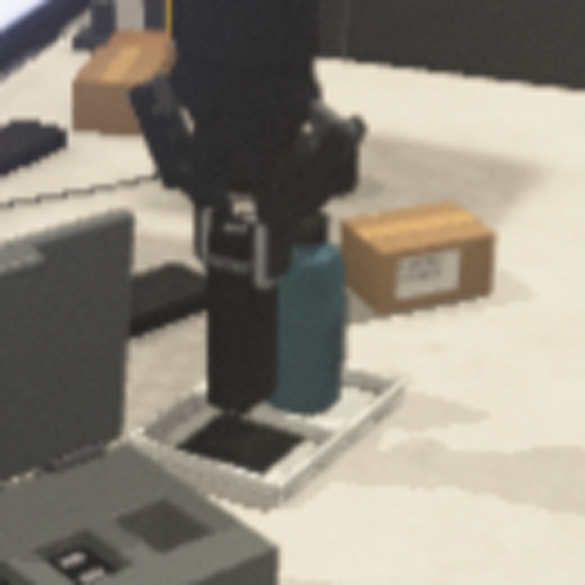

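View pics/t5z.png

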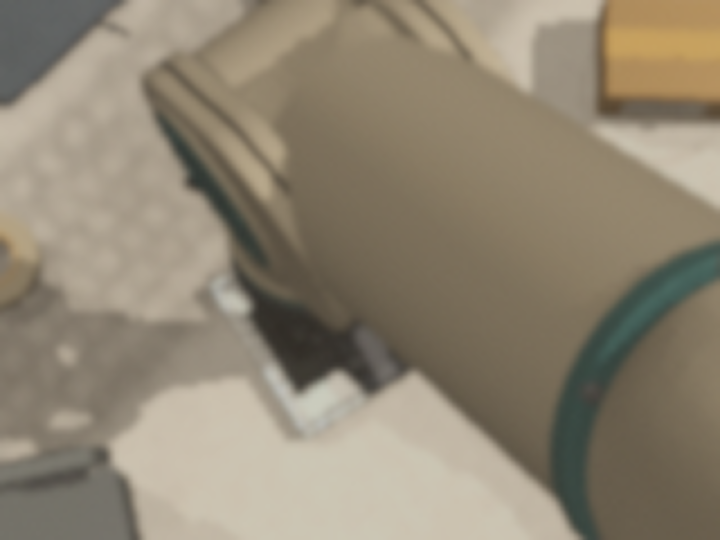

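```bash
python3 - <<'E'
from h import *
f=np.load('s5.npz');P=cloud('scene',f['d']);im=f['im'].astype(int)
X,Y,Z=P[...,0],P[...,1],P[...,2]
a=np.deg2rad(32.7);u=(X-568.6)*np.cos(a)+(Y-141.7)*np.sin(a);v=-(X-568.6)*np.sin(a)+(Y-141.7)*np.cos(a)
m=(im.max(2)<70)&(abs(u)<40)&(abs(v)<35)&(Z>20)&(Z<100)
for lo in range(20,100,10):
    k=m&(Z>=lo)&(Z<lo+10)
    if k.sum()>5: print(lo,k.sum(),'u',np.percentile(u[k],[2,10,50,90,98]).round(1),'v',np.percentile(v[k],[2,50,90,98]).round(1))
k=(im.max(2)<75)&(abs(u)<60)&(abs(v)<60)&(Z>2)&(Z<12)
print('pad u',np.percentile(u[k],[1,99]),'v',np.percentile(v[k],[1,99]))
mm=(abs(u)<40)&(abs(v)<35)&(Z<110); print(np.sort(Z[m])[:10])
E
```

```text
40 53 u [-13.7 -13.1 -10.2   6.4   9.7] v [-14.9  16.2  19.7  20.4]
50 53 u [-13.8 -13.  -10.8   5.2   8.9] v [-14.9  16.1  19.4  21. ]
60 56 u [-13.6 -13.  -10.8   5.1  10.4] v [-15.8  15.9  19.4  20.8]
70 58 u [-13.4 -12.7  -9.2   6.4  10.2] v [-16.   16.2  19.3  21. ]
80 60 u [-13.8 -12.9  -7.8   7.9  11.1] v [-14.   16.4  18.8  19.6]
90 58 u [-13.7 -12.8  -9.7   8.1  11.7] v [-14.5  16.7  19.2  20.3]
pad u [-22.31311157  29.38175156] v [-52.44133534  18.11550074]
[39.75977819 40.64827266 40.66241674 41.06713522 41.48645935 41.73074686
 41.90346565 42.24368296 42.34627988 42.42068163]
```

```bash
python3 - <<'E'
from h import *
q=plane('scene',[[260+x/4.5,130+y/4.5] for x,y in [(178,440),(262,472),(303,438),(215,415)]],7); print(q.round(1)); print((q[0]+q[2])/2)
f=np.load('top0.npz');im=f['im']; g=cv2.resize(im[165:205,295:345].max(2),None,fx=8,fy=8,interpolation=cv2.INTER_CUBIC)
m=(g<120).astype(np.uint8); cs,_=cv2.findContours(m,0,2)
for c in cs:
    if cv2.contourArea(c)>5000:
        # pixel centre mapping of resize
        p=(c.reshape(-1,2)+.5)/8-.5+[295,165]; w=plane('top',p,7)[:,:2].astype(np.float32); print(cv2.minAreaRect(w))
print(g.min(),g.max())
for tag,n in (('top0','top'),('scene0','scene')):
    f=np.load(tag+'.npz'); P=cloud(n,f['d']);X,Y,Z=P[...,0],P[...,1],P[...,2]
    b=(abs(X-605)<45)&(abs(Y-85)<45)&(Z>30)&(Z<100); print(n,'bottle',P[b].mean(0).round(0),np.percentile(X[b],[2,98]).round(0),np.percentile(Y[b],[2,98]).round(0))
    b=(abs(X-605)<45)&(abs(Y-85)<45)&(Z>125); print(n,'cap',P[b].mean(0).round(1))
E
```

```text
[[588.8 171.    7. ]
 [537.4 143.7   7. ]
 [561.4 106.1   7. ]
 [606.4 139.9   7. ]]
[575.09034224 138.54626339   7.        ]
((573.12158203125, 141.5756072998047), (54.652278900146484, 55.39951705932617), 33.04903030395508)
((602.9842529296875, 91.77018737792969), (26.208703994750977, 29.202735900878906), 89.84976196289062)
60 206
top bottle [599.  86.  78.] [587. 630.] [ 62. 106.]
top cap [608.1  83.  136.7]
scene bottle [596.  90.  66.] [586. 619.] [ 63. 107.]
scene cap [608.2  84.7 133.7]
```

Request:
arm_command(
  rot=[
    [0, 0, 0],
    [0, 0, 0],
    [0, 0, 0],
    [0, 0, 0],
    [0, 0, 0],
  ],
  slide=[
    [5, -1, 0],
    [0, 0, 0],
    [0, 0, -10],
    [0, 0, -10],
    [0, 0, 0],
  ],
  gripper=[15, 15, 15, 15, 15],
)

```text
clock: 8.95
eef_pos: [580.8, 142.7, 66.5]
tool_rot: [3.139, -0.014, 0.571]
force: [-0.6, -0.1, -2.5]
width: 25.2
```

Request:
arm_command(
  rot=[
    [0, 0, 0],
    [0, 0, 0],
  ],
  slide=[
    [0, 0, 0],
    [0, 0, 0],
  ],
  gripper=[15, 15],
)

```text
clock: 9.12
eef_pos: [580.5, 142.6, 65.9]
tool_rot: [3.139, -0.013, 0.571]
force: [1.0, -0.5, -2.1]
width: 24.8
```

```bash
cat > bat.py <<'E'
from h import *
import sys
tag=sys.argv[1]
s0=telemetry.read_state(); im,d=grab('scene',tag); s=telemetry.read_state(); print(s0['eef_pos'].round(1),s['eef_pos'].round(1),s['tool_rot'].round(4),s['force'].round(1)); 
M=R.from_euler('xyz',s['tool_rot']).as_matrix(); print('toolz',M[:,2].round(4), 'fix rot deg',np.rad2deg([-M[1,2],M[0,2]]).round(2))
x0,y0=s0['eef_pos'][:2]
P=cloud('scene',d);im=im.astype(int)
X,Y,Z=P[...,0],P[...,1],P[...,2]
a=s['tool_rot'][2];u=(X-x0)*np.cos(a)+(Y-y0)*np.sin(a);v=-(X-x0)*np.sin(a)+(Y-y0)*np.cos(a)
m=(im.max(2)<70)&(abs(u)<40)&(abs(v)<35)&(Z>14)&(Z<100)
for lo in range(20,100,20):
    k=m&(Z>=lo)&(Z<lo+20)
    if k.sum()>5: print(lo,k.sum(),'u',np.percentile(u[k],[2,10,50,90,98]).round(1),'v',np.percentile(v[k],[2,50,90,98]).round(1))
print(np.sort(Z[m])[:5])
E
python3 bat.py s6
```

```text
[580.5 142.6  65.9] [580.5 142.7  66.1] [ 3.139  -0.0132  0.5714] [ 0.3 -0.1 -1.7]
toolz [ 0.0125  0.005  -0.9999] fix rot deg [-0.28  0.72]
20 69 u [-13.1 -12.7  -8.6   6.    9.3] v [-12.8  16.6  19.5  20.9]
40 104 u [-13.6 -12.8 -10.    6.5   9.9] v [-12.4  16.9  19.   20.6]
60 114 u [-13.8 -13.2 -10.1   7.3  10. ] v [-12.4  16.   19.5  20.9]
80 101 u [-14.1 -13.5  -9.    6.7  10.1] v [-15.9  16.4  18.8  19.5]
[25.554566   25.86878157 26.60444671 26.89006736 27.23070466]
```

Request:
arm_command(
  rot=[
    [-0.3, 0.7, 0],
    [0, 0, 0],
    [0, 0, 0],
  ],
  slide=[
    [-7, -2, 0],
    [0, 0, 0],
    [0, 0, 0],
  ],
  gripper=[15, 15, 15],
)

```text
clock: 9.42
eef_pos: [572.8, 140.6, 66.4]
tool_rot: [3.141, 0.001, 0.571]
force: [0.2, 0.5, -1.1]
width: 24.9
```

```bash
python3 - <<'E'
from h import *
s=telemetry.read_state();M=R.from_euler('xyz',s['tool_rot']).as_matrix(); print(s['eef_pos'],s['qd'].round(3),'toolz',M[:,2].round(4))
E
```

```text
[572.82818087 140.62889081  66.36837772] [ 0.    -0.005 -0.001  0.013 -0.005  0.014 -0.001] toolz [-7.e-04 -7.e-04 -1.e+00]
```

Position is good and the tool is level. The underside should touch the pad at a telemetry z of about 48.8.

Request:
arm_command(
  rot=[
    [0, 0, 0],
    [0, 0, 0],
    [0, 0, 0],
    [0, 0, 0],
  ],
  slide=[
    [0, 0, -5],
    [0, 0, -5],
    [0, 0, -2],
    [0, 0, 0],
  ],
  gripper=[15, 15, 15, 15],
)

```text
clock: 9.75
eef_pos: [573.0, 140.7, 53.5]
tool_rot: [3.141, 0.0, 0.572]
force: [0.1, -0.3, -1.7]
width: 24.7
```

Request:
arm_command(
  rot=[
    [0, 0, 0],
    [0, 0, 0],
  ],
  slide=[
    [0, 0, -2],
    [0, 0, 0],
  ],
  gripper=[15, 15],
)

```text
clock: 9.92
eef_pos: [572.8, 140.6, 50.9]
tool_rot: [3.141, 0.001, 0.572]
force: [0.2, -0.1, -0.9]
width: 25.2
```

```bash
python3 - <<'E'
from h import *
s=telemetry.read_state();M=R.from_euler('xyz',s['tool_rot']).as_matrix(); print(s['eef_pos'],s['force'],s['qd'].round(3),'toolz',M[:,2].round(4))
E
```

```text
[572.75931541 140.63216946  50.87087959] [ 0.16947205 -0.14078904 -0.86830448] [ 0.    -0.003 -0.001 -0.005 -0.003  0.004  0.001] toolz [-7.e-04 -7.e-04 -1.e+00]
```

Request:
arm_command(
  rot=[
    [0, 0, 0],
    [0, 0, 0],
  ],
  slide=[
    [0, 0, -1.2],
    [0, 0, -0.3],
  ],
  gripper=[15, 15],
)

```text
clock: 10.08
eef_pos: [572.8, 140.7, 49.2]
tool_rot: [3.141, 0.001, 0.572]
force: [0.4, -0.0, -1.4]
width: 25.5
```

Request:
arm_command(
  rot=[
    [0, 0, 0],
    [0, 0, 0],
  ],
  slide=[
    [0, 0, -0.8],
    [0, 0, 0],
  ],
  gripper=[15, 15],
)

```text
clock: 10.25
eef_pos: [573.1, 140.9, 49.3]
tool_rot: [3.141, 0.0, 0.572]
force: [-0.4, 1.1, -1.7]
width: 25.0
```

Request:
arm_command(
  rot=[
    [0, 0, 0],
    [0, 0, 0],
  ],
  slide=[
    [0, 0, -1.2],
    [0, 0, 0],
  ],
  gripper=[15, 15],
)

```text
clock: 10.42
eef_pos: [573.4, 141.3, 49.3]
tool_rot: [3.141, -0.001, 0.572]
force: [0.1, -0.0, -1.0]
width: 25.0
```

Request:
arm_command(
  rot=[
    [0, 0, 0],
    [0, 0, 0],
  ],
  slide=[
    [0, 0, -1],
    [0, 0, 0],
  ],
  gripper=[15, 15],
)

```text
clock: 10.58
eef_pos: [573.8, 141.5, 49.1]
tool_rot: [3.14, -0.002, 0.572]
force: [0.8, 0.7, -2.0]
width: 25.3
```

```bash
python3 bat.py s7; python3 -c "
from h import *
im=np.load('s7.npz')['im'];cv2.imwrite('pics/s7z.png',cv2.resize(im[130:260,260:390,::-1],None,fx=4.5,fy=4.5,interpolation=2))"
```

```text
[573.8 141.5  49.1] [573.8 141.5  48.9] [ 3.1402e+00 -1.8000e-03  5.7150e-01] [ 0.3 -0.1  0.4]
toolz [ 2.3e-03 -2.0e-04 -1.0e+00] fix rot deg [0.01 0.13]
20 110 u [-14.  -13.4  -9.9   6.9  11.3] v [-14.7  16.3  19.1  20.7]
40 110 u [-14.1 -13.2 -10.9   6.3   9.8] v [-14.9  15.9  19.4  20.5]
60 105 u [-13.7 -13.  -10.    5.2   8.3] v [-13.2  16.7  19.6  21. ]
80 80 u [-26.2 -24.6  -7.3   7.7  24.7] v [-3.9 16.  19.4 20.4]
[14.03102575 14.12709908 14.43855942 15.03881395 15.54435262]
```

View pics/s7z.png

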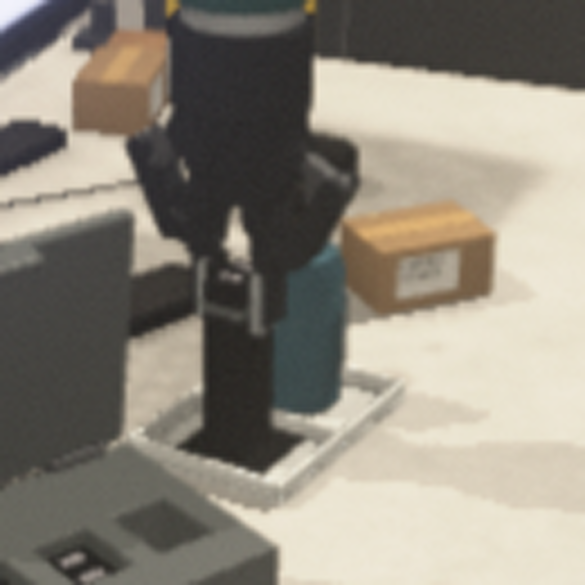

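The battery stands on the pad (base at about (237,450)), roughly centred, and the bottle is untouched. Releasing.

Request:
arm_command(
  rot=[
    [0, 0, 0],
    [0, 0, 0],
    [0, 0, 0],
    [0, 0, 0],
    [0, 0, 0],
  ],
  slide=[
    [0, 0, 0],
    [0, 0, 0],
    [0, 0, 0],
    [0, 0, 0],
    [0, 0, 0],
  ],
  gripper=[28, 35, 45, 50, 50],
)

```text
clock: 11.05
eef_pos: [574.3, 141.6, 48.5]
tool_rot: [3.14, -0.003, 0.571]
force: [-0.6, -0.2, 0.1]
width: 49.8
```

Request:
arm_command(
  rot=[
    [0, 0, 0],
    [0, 0, 0],
    [0, 0, 0],
    [0, 0, 0],
    [0, 0, 0],
  ],
  slide=[
    [0, 0, 5],
    [0, 0, 20],
    [0, 0, 35],
    [0, 0, 35],
    [0, 0, 35],
  ],
  gripper=[50, 50, 50, 50, 50],
)

```text
clock: 11.47
eef_pos: [567.0, 139.3, 175.4]
tool_rot: [-3.137, 0.015, 0.573]
force: [0.9, -0.3, 0.5]
width: 50.0
```

```bash
python3 - <<'E'
from h import *
s=telemetry.read_state(); print(s['eef_pos'],s['tool_rot'])
im,d=grab('scene','s8'); cv2.imwrite('pics/s8z.png',cv2.resize(im[110:330,200:390,::-1],None,fx=2.7,fy=2.7,interpolation=2))
P=cloud('scene',d);X,Y,Z=P[...,0],P[...,1],P[...,2]
m=(Z>108)&(Z<117)&(abs(X-573)<30)&(abs(Y-141)<30); print(m.sum(),cv2.minAreaRect(P[m][:,:2].astype(np.float32)))
m=(Z>125)&(Z<140)&(abs(X-608)<30)&(abs(Y-84)<30); print(P[m].mean(0))
E
```

```text
[566.9512836  139.25778542 175.42296146] [-3.13690122  0.01511784  0.57274778]
85 ((570.7239990234375, 144.50396728515625), (25.58172607421875, 37.88206100463867), 30.073606491088867)
[607.2410037   85.39257039 133.38050293]
```

View pics/s8z.png

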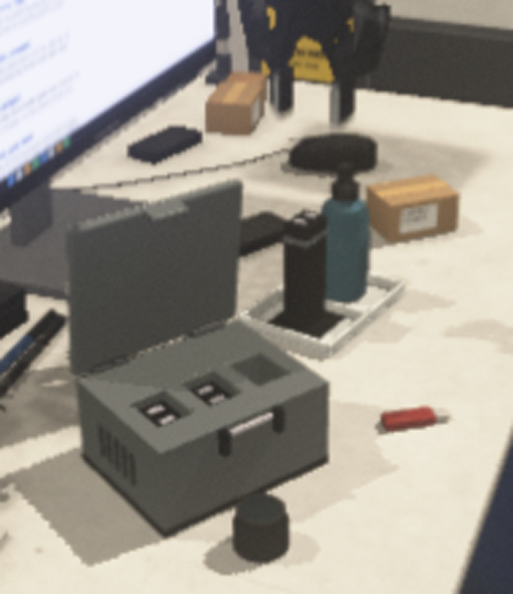

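The battery stands upright on the pad centre and the bottle hasn't moved. The next step is to go over and behind the lid with the gripper closed.

Request:
arm_command(
  rot=[
    [0, 0, 0],
    [0, 0, 0],
    [0, 0, 7],
    [0, 0, 7],
    [0, 0, 7],
  ],
  slide=[
    [0, 0, 30],
    [0, 0, 25],
    [-5, 20, 10],
    [-8, 28, 0],
    [-10, 28, 0],
  ],
  gripper=[30, 10, 0, 0, 0],
)

```text
clock: 11.93
eef_pos: [553.7, 210.7, 257.7]
tool_rot: [3.13, -0.004, 0.936]
force: [0.4, -0.4, 0.5]
width: 0.2
```

Request:
arm_command(
  rot=[
    [0, 0, 7],
    [0, 0, 7],
    [0, 0, 7],
    [0, 0, 7],
    [0, 0, 7],
  ],
  slide=[
    [-8, 25, 0],
    [-8, 25, 0],
    [-8, 20, 0],
    [-8, 15, 0],
    [-5, 10, 0],
  ],
  gripper=[0, 0, 0, 0, 0],
)

```text
clock: 12.35
eef_pos: [513.1, 315.1, 261.3]
tool_rot: [3.126, -0.01, 1.567]
force: [0.6, -0.1, 0.2]
width: 0.2
```

Request:
arm_command(
  rot=[
    [0, 0, 7],
    [0, 0, 5],
    [0, 0, 0],
  ],
  slide=[
    [0, 0, 0],
    [0, 0, 0],
    [0, 0, 0],
  ],
  gripper=[0, 0, 0],
)

```text
clock: 12.6
eef_pos: [509.8, 320.2, 262.3]
tool_rot: [3.126, -0.014, 1.793]
force: [-0.7, -0.7, 0.1]
width: 0.2
```

```bash
python3 - <<'E'
from h import *
s=telemetry.read_state();M=R.from_euler('xyz',s['tool_rot']).as_matrix(); print(s['eef_pos'],s['tool_rot'],'fix',np.rad2deg([-M[1,2],M[0,2]]))
# lid geometry
for n in('scene',):
    d=np.load('s8.npz')['d'];P=cloud(n,d);C=np.array([414.4,303]);a=np.deg2rad(13)
    x=(P[...,0]-C[0])*np.cos(a)+(P[...,1]-C[1])*np.sin(a);y=-(P[...,0]-C[0])*np.sin(a)+(P[...,1]-C[1])*np.cos(a);Z=P[...,2]
    for lo in range(80,215,10):
        k=(Z>=lo)&(Z<lo+10)&(x>20)&(x<90)&(abs(y)<75)
        if k.sum()>5: print(lo,k.sum(),np.percentile(x[k],[5,50,95]).round(1),np.percentile(y[k],[1,99]).round(1))
E
```

```text
[509.75288369 320.15710911 262.30189596] [ 3.12573319 -0.01353836  1.79321219] fix [-0.95689947  0.71518005]
80 249 [59.3 61.8 63.9] [-72.5  73.2]
90 233 [58.8 60.8 63.1] [-72.9  73.6]
100 235 [57.4 59.6 61.8] [-71.3  72.5]
110 248 [56.4 58.4 60.8] [-70.9  74.2]
120 253 [55.5 57.5 59.7] [-71.8  73.8]
130 260 [54.6 56.4 58.7] [-72.   74.4]
140 253 [53.  55.4 57.7] [-72.3  74.3]
150 264 [52.  54.1 56. ] [-70.6  74.6]
160 272 [50.7 53.  55.2] [-71.6  74.1]
170 271 [49.8 51.9 54. ] [-72.6  74.3]
180 280 [48.8 50.7 53. ] [-73.6  74.1]
190 229 [41.2 49.7 52.1] [-71.5  74.5]
200 289 [35.7 50.2 56.4] [-70.7  74. ]
```

Request:
arm_command(
  rot=[
    [-0.9, 0.7, 0],
    [0, 0, 0],
    [0, 0, 0],
    [0, 0, 0],
    [0, 0, 0],
  ],
  slide=[
    [0, 0, -15],
    [0, 0, -30],
    [0, 0, -30],
    [0, 0, -25],
    [0, 0, -8],
  ],
  gripper=[0, 0, 0, 0, 0],
)

```text
clock: 13.02
eef_pos: [512.0, 320.0, 151.1]
tool_rot: [3.136, 0.0, 1.778]
force: [-0.8, -0.2, 0.6]
width: 0.3
```

```bash
python3 - <<'E'
from h import *
s=telemetry.read_state(); print(s['eef_pos'],s['tool_rot'])
im,d=grab('scene','s9'); cv2.imwrite('pics/s9z.png',cv2.resize(im[110:330,200:390,::-1],None,fx=2.7,fy=2.7,interpolation=2))
E
```

```text
[511.96768413 319.97805357 151.09501743] [3.13604571e+00 2.55805977e-04 1.77764863e+00]
```

View pics/s9z.png

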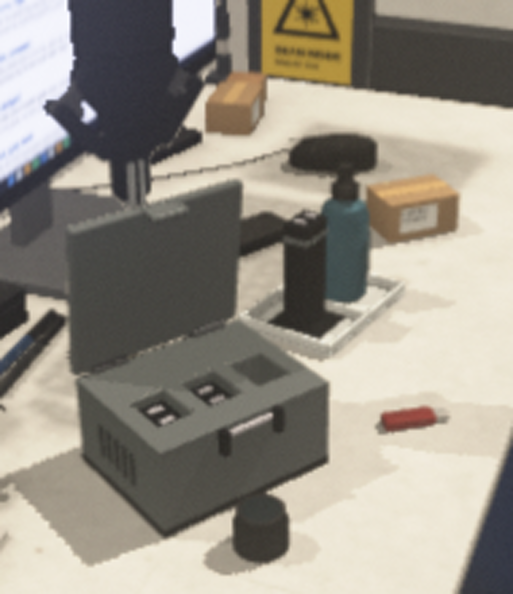

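The closed fingertips are at (135,195), behind the lid's top edge. I'll pull the lid forward along its arc.

Request:
arm_command(
  rot=[
    [0, 0, 0],
    [0, 0, 0],
    [0, 0, 0],
    [0, 0, 0],
  ],
  slide=[
    [-15, -4, -4],
    [-15, -4, -4],
    [-10, -2, 0],
    [0, 0, 0],
  ],
  gripper=[0, 0, 0, 0],
)

```text
clock: 13.4
eef_pos: [472.8, 310.0, 142.9]
tool_rot: [3.136, 0.001, 1.77]
force: [-0.5, 0.3, 0.5]
width: 0.1
```

Request:
arm_command(
  rot=[
    [0, 0, 0],
    [0, 0, 0],
    [0, 0, 0],
  ],
  slide=[
    [-12, -3, -3],
    [-13, -3, -3],
    [0, 0, 0],
  ],
  gripper=[0, 0, 0],
)

```text
clock: 13.65
eef_pos: [451.8, 305.8, 139.9]
tool_rot: [3.128, -0.001, 1.765]
force: [-0.7, -0.4, 0.1]
width: 0.2
```

```bash
cat > lid.py <<'E'
from h import *
import sys
t=sys.argv[1]
s=telemetry.read_state();p=s['eef_pos']; M=R.from_euler('xyz',s['tool_rot']).as_matrix()
C=np.array([414.4,303]);a=np.deg2rad(13)
print('tcp',p.round(1),'box',((p[0]-C[0])*np.cos(a)+(p[1]-C[1])*np.sin(a)).round(1),(-(p[0]-C[0])*np.sin(a)+(p[1]-C[1])*np.cos(a)).round(1),'realz',p[2]+36,'fix',np.rad2deg([-M[1,2],M[0,2]]).round(2),s['force'].round(1))
im,d=grab('scene',t); cv2.imwrite(f'pics/{t}z.png',cv2.resize(im[110:330,200:390,::-1],None,fx=2.7,fy=2.7,interpolation=2))
E
python3 lid.py s10
```

```text
tcp [451.8 305.8 139.9] box 37.1 -5.7 realz 175.91958016461453 fix [-0.23  0.76] [-0.7 -0.4  0.1]
```

View pics/s10z.png

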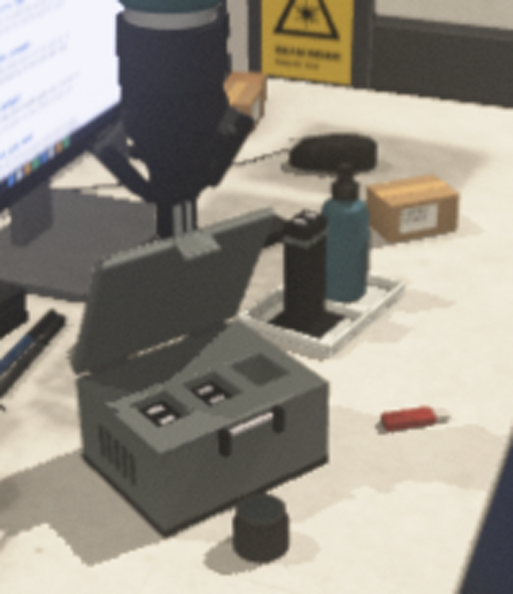

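The lid follows, tilted to about 65°, with the tip at (178,235). Continuing along the arc.

Request:
arm_command(
  rot=[
    [-0.2, 0.6, 0],
    [0, 0, 0],
    [0, 0, 0],
  ],
  slide=[
    [-12, -3, -6],
    [-12, -2.5, -7],
    [0, 0, 0],
  ],
  gripper=[0, 0, 0],
)

```text
clock: 13.95
eef_pos: [432.6, 302.3, 128.6]
tool_rot: [3.132, -0.003, 1.76]
force: [0.3, -1.0, -0.7]
width: -0.7
```

Request:
arm_command(
  rot=[
    [0, 0, 0],
    [0, 0, 0],
    [0, 0, 0],
  ],
  slide=[
    [-10, -2.5, -9],
    [-10, -2, -10],
    [0, 0, 0],
  ],
  gripper=[0, 0, 0],
)

```text
clock: 14.2
eef_pos: [415.1, 299.1, 110.1]
tool_rot: [3.129, -0.005, 1.758]
force: [-1.4, 0.3, 0.4]
width: -0.0
```

```bash
python3 lid.py s11
```

```text
tcp [415.1 299.1 110.1] box -0.1 -4.0 realz 146.07251412637038 fix [-0.4   0.66] [-1.4  0.3  0.4]
```

View pics/s11z.png

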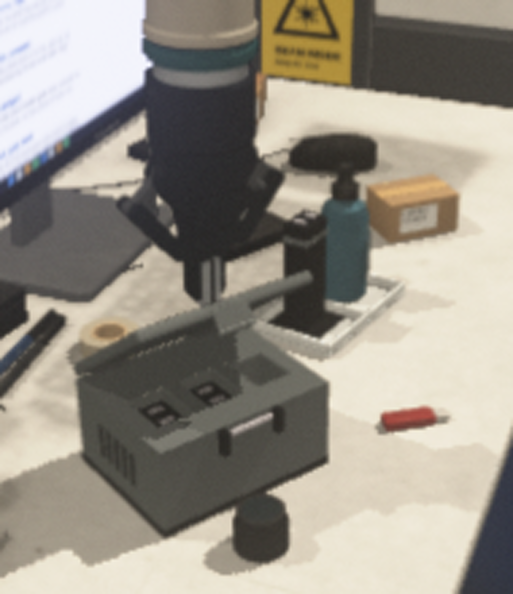

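Request:
arm_command(
  rot=[
    [-0.3, 0.5, 0],
    [0, 0, 0],
    [0, 0, 0],
  ],
  slide=[
    [-12, -3, -10],
    [-12, -3, -12],
    [0, 0, 0],
  ],
  gripper=[0, 0, 0],
)

```text
clock: 14.5
eef_pos: [397.4, 296.1, 90.3]
tool_rot: [3.131, -0.005, 1.754]
force: [-0.5, -1.6, -0.1]
width: -0.2
```

Request:
arm_command(
  rot=[
    [0, 0, 0],
    [0, 0, 0],
    [0, 0, 0],
  ],
  slide=[
    [-14, -3, -10],
    [-14, -3, -10],
    [0, 0, 0],
  ],
  gripper=[0, 0, 0],
)

```text
clock: 14.75
eef_pos: [374.9, 293.0, 72.0]
tool_rot: [3.124, -0.008, 1.751]
force: [-0.7, -0.2, 0.1]
width: -0.2
```

```bash
python3 lid.py s12
```

```text
tcp [374.9 293.   72. ] box -40.7 -0.8 realz 107.97396897660217 fix [-0.65  0.9 ] [-0.7 -0.2  0.1]
```

View pics/s12z.png

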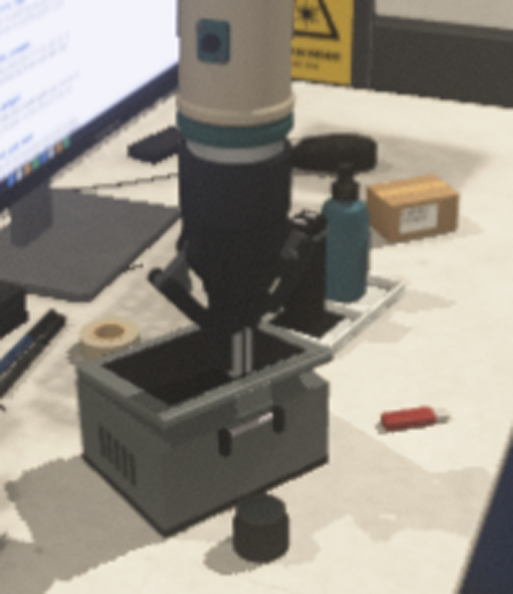

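The lid is at about 10°, with the tip on its outer face. I'll lift slightly, shift to the front edge and press.

Request:
arm_command(
  rot=[
    [0, 0, 0],
    [-0.6, 0.9, 0],
    [0, 0, 0],
    [0, 0, 0],
  ],
  slide=[
    [0, 0, 8],
    [-8, -2, 2],
    [-7, -2, 0],
    [0, 0, 0],
  ],
  gripper=[0, 0, 0, 0],
)

```text
clock: 15.13
eef_pos: [366.3, 292.7, 86.6]
tool_rot: [3.135, -0.005, 1.747]
force: [-0.4, 0.8, 0.0]
width: 0.0
```

```bash
python3 lid.py s13; python3 - <<'E'
from h import *
d=np.load('s13.npz')['d'];P=cloud('scene',d);C=np.array([414.4,303]);a=np.deg2rad(13)
x=(P[...,0]-C[0])*np.cos(a)+(P[...,1]-C[1])*np.sin(a);y=-(P[...,0]-C[0])*np.sin(a)+(P[...,1]-C[1])*np.cos(a);Z=P[...,2]
for lo in range(-80,70,10):
    k=(x>=lo)&(x<lo+10)&(abs(y-50)<18)&(Z>60)
    if k.sum()>5: print(lo,k.sum(),np.percentile(Z[k],[5,50,95]).round(1))
E
```

```text
tcp [366.3 292.7  86.6] box -49.1 0.8 realz 122.63427999326815 fix [-0.35  0.34] [-0.4  0.8  0. ]
-80 429 [368.  464.4 502.1]
-70 542 [100.7 333.7 476.5]
-60 887 [ 66.4 230.8 414. ]
-50 514 [ 75.  276.  430.3]
-40 220 [ 74.9 280.6 475.4]
-30 65 [ 74.4 100.7 470.9]
-20 54 [ 74.6  99.3 100.5]
-10 48 [74.6 97.5 98.9]
0 46 [75.1 95.7 97.4]
10 40 [93.2 94.7 95.8]
20 41 [90.9 93.1 93.9]
30 35 [89.2 91.4 92.9]
40 32 [88.4 89.8 91. ]
50 35 [86.  87.6 88.5]
60 6 [85.8 86.4 86.9]
```

View pics/s13z.png

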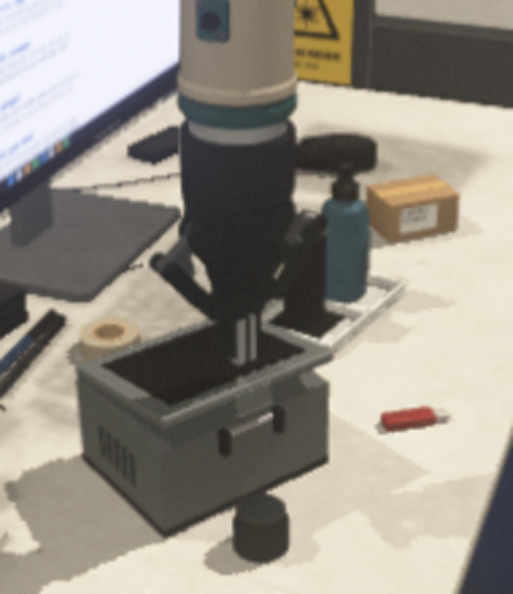

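Request:
arm_command(
  rot=[
    [-0.3, 0.3, 0],
    [0, 0, 0],
    [0, 0, 0],
    [0, 0, 0],
  ],
  slide=[
    [-10, -2.5, 0],
    [0, 0, -8],
    [0, 0, -10],
    [0, 0, 0],
  ],
  gripper=[0, 0, 0, 0],
)

```text
clock: 15.52
eef_pos: [357.1, 290.4, 67.8]
tool_rot: [3.139, -0.002, 1.746]
force: [-0.8, -0.5, 0.3]
width: -0.0
```

Request:
arm_command(
  rot=[
    [0, 0, 0],
    [0, 0, 0],
    [0, 0, 0],
  ],
  slide=[
    [0, 0, -6],
    [0, 0, -3],
    [0, 0, 0],
  ],
  gripper=[0, 0, 0],
)

```text
clock: 15.77
eef_pos: [356.4, 290.3, 56.8]
tool_rot: [3.14, -0.001, 1.747]
force: [0.2, -0.8, 0.1]
width: 0.1
```

Request:
arm_command(
  rot=[
    [0, 0, 0],
    [0, 0, 0],
    [0, 0, 0],
  ],
  slide=[
    [0, 0, -4],
    [0, 0, -4],
    [0, 0, -4],
  ],
  gripper=[0, 0, 0],
)

```text
clock: 16.02
eef_pos: [356.8, 290.8, 50.3]
tool_rot: [3.133, 0.003, 1.747]
force: [-12.5, -13.1, 86.0]
width: 0.2
```

```bash
python3 lid.py s14; python3 - <<'E'
from h import *
print(telemetry.read_state()['tau'].round(2))
d=np.load('s14.npz')['d'];P=cloud('scene',d);C=np.array([414.4,303]);a=np.deg2rad(13)
x=(P[...,0]-C[0])*np.cos(a)+(P[...,1]-C[1])*np.sin(a);y=-(P[...,0]-C[0])*np.sin(a)+(P[...,1]-C[1])*np.cos(a);Z=P[...,2]
for lo in range(-75,70,10):
    k=(x>=lo)&(x<lo+10)&(abs(y-55)<16)&(Z>78)&(Z<112)
    if k.sum()>5: print(lo,k.sum(),np.percentile(Z[k],[5,50,95]).round(1))
E
```

```text
tcp [356.8 290.8  50.3] box -58.8 1.0 realz 86.31725202206628 fix [0.1  0.49] [-12.5 -13.1  86. ]
[ -0.72 -14.76  -0.18  -8.79   1.59  -4.31   0.  ]
-75 29 [78.1 81.1 84.6]
-65 68 [79.7 83.9 85.6]
-55 58 [82.7 84.7 86.7]
-45 55 [83.6 85.  86.5]
-35 55 [83.6 85.1 86.8]
-25 42 [84.  85.4 86.9]
-15 48 [83.7 85.7 86.9]
-5 49 [84.1 85.5 87.2]
5 47 [84.4 85.7 87.5]
15 46 [84.3 86.  87.6]
25 47 [84.8 86.1 87.6]
35 42 [84.8 86.4 88. ]
45 42 [84.3 85.8 86.9]
55 22 [84.5 85.6 87.1]
```

View pics/s14z.png

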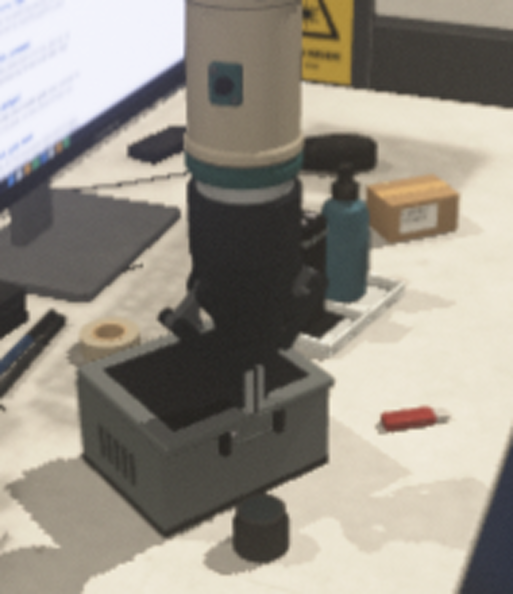

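The lid is flat at z of about 85.5 and fully home, with 86 N on the wrist. I'm backing off straight away.

Request:
arm_command(
  rot=[
    [0, 0, 0],
    [0, 0, 0],
    [0, 0, 0],
    [0, 0, 0],
    [0, 0, 0],
  ],
  slide=[
    [0, 0, 6],
    [0, 0, 15],
    [0, 0, 30],
    [0, 0, 35],
    [0, 0, 35],
  ],
  gripper=[0, 0, 0, 0, 0],
)

```text
clock: 16.48
eef_pos: [353.6, 287.8, 173.6]
tool_rot: [3.138, 0.01, 1.752]
force: [2.0, 0.3, -1.0]
width: -0.0
```

Request:
arm_command(
  rot=[
    [0, 0, 0],
    [0, 0, 0],
    [0, 0, 0],
    [0, 0, 0],
    [0, 0, 0],
  ],
  slide=[
    [10, -30, 20],
    [15, -35, 0],
    [15, -35, 0],
    [15, -35, 0],
    [0, -20, 0],
  ],
  gripper=[0, 0, 0, 0, 0],
)

```text
clock: 16.9
eef_pos: [414.0, 138.1, 202.6]
tool_rot: [3.118, -0.001, 1.764]
force: [0.6, 0.5, -0.6]
width: 0.2
```

Request:
arm_command(
  rot=[
    [0, 0, 0],
    [0, 0, 0],
    [0, 0, 0],
    [0, 0, 0],
    [0, 0, 0],
  ],
  slide=[
    [5, -35, 0],
    [0, -35, 0],
    [0, -35, 0],
    [0, -15, 0],
    [0, 0, 0],
  ],
  gripper=[0, 0, 0, 0, 0],
)

```text
clock: 17.32
eef_pos: [419.3, 6.2, 201.3]
tool_rot: [3.119, 0.001, 1.754]
force: [0.8, 0.6, 0.4]
width: 0.1
```

```bash
python3 lid.py s15; python3 - <<'E'
from h import *
d=np.load('s15.npz')['d'];P=cloud('scene',d);C=np.array([414.4,303]);a=np.deg2rad(13)
x=(P[...,0]-C[0])*np.cos(a)+(P[...,1]-C[1])*np.sin(a);y=-(P[...,0]-C[0])*np.sin(a)+(P[...,1]-C[1])*np.cos(a);Z=P[...,2];X,Y=P[...,0],P[...,1]
for lo in range(-65,60,15):
    k=(x>=lo)&(x<lo+15)&(abs(y)<65)&(Z>78)&(Z<112)
    print(lo,k.sum(),np.percentile(Z[k],[5,50,95]).round(1))
m=(Z>108)&(Z<117)&(abs(X-573)<30)&(abs(Y-141)<30); print('bat',m.sum(),cv2.minAreaRect(P[m][:,:2].astype(np.float32)))
m=(Z>125)&(Z<140)&(abs(X-608)<30)&(abs(Y-84)<30); print('cap',P[m].mean(0))
im,d=grab('top','t15'); cv2.imwrite('pics/t15z.png',cv2.resize(im[130:310,190:430,::-1],None,fx=3.3,fy=3.3,interpolation=2))
E
```

```text
tcp [419.3   6.2 201.3] box -62.0 -290.3 realz 237.32337392676408 fix [-0.18  1.31] [0.8 0.6 0.4]
-65 367 [82.1 85.9 87.9]
-50 280 [85.4 87.  88.3]
-35 270 [85.4 87.  88.5]
-20 265 [85.4 86.9 88.4]
-5 252 [85.5 86.9 88.2]
10 243 [85.6 87.1 88.4]
25 241 [85.5 87.  88.5]
40 208 [84.8 86.5 88.1]
55 76 [84.6 85.7 87.3]
bat 84 ((570.4402465820312, 142.59576416015625), (28.3651180267334, 36.12562942504883), 18.939950942993164)
cap [608.37034224  84.95926587 133.22424916]
```

View pics/s15z.png

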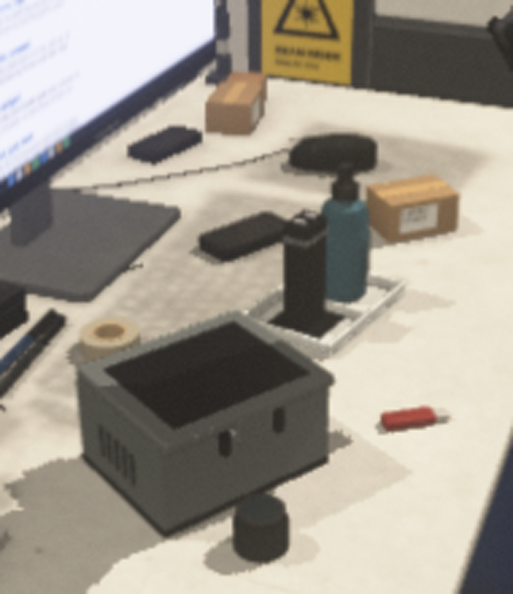

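View pics/t15z.png

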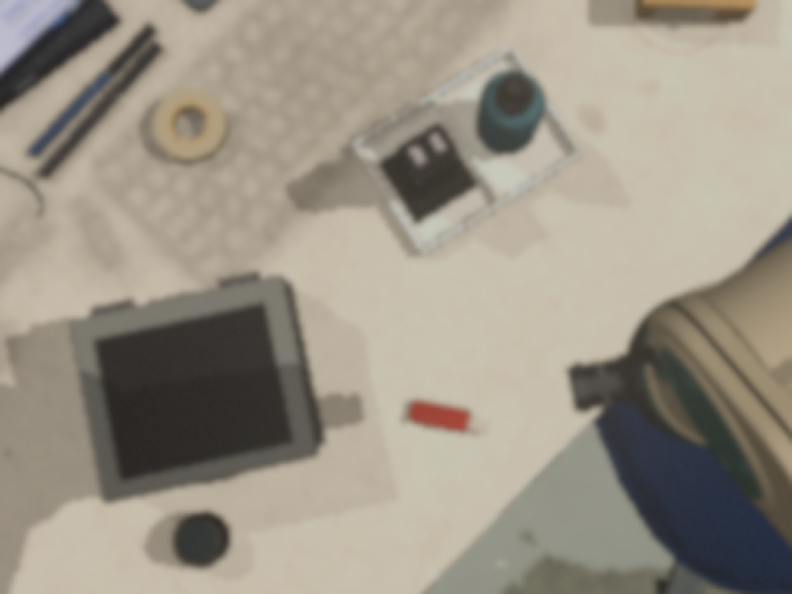

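```bash
python3 - <<'E'
from h import *
C=np.array([414.4,303]);a=np.deg2rad(13)
for t,n in(('s14','scene'),('s15','scene'),('t15','top')):
  P=cloud(n,np.load(t+'.npz')['d'])
  x=(P[...,0]-C[0])*np.cos(a)+(P[...,1]-C[1])*np.sin(a);y=-(P[...,0]-C[0])*np.sin(a)+(P[...,1]-C[1])*np.cos(a);Z=P[...,2]
  for yr in((35,65),(-65,65)):
    k=(x>-55)&(x<50)&(y>yr[0])&(y<yr[1])&(Z>80)&(Z<95)
    print(t,yr,k.sum(),np.linalg.lstsq(np.c_[x[k],y[k],np.ones(k.sum())],Z[k],rcond=None)[0].round(4))
E
```

```text
s14 (35, 65) 472 [ 1.61000e-02 -2.51000e-02  8.70941e+01]
s14 (-65, 65) 1218 [ 1.52000e-02 -2.60000e-03  8.60496e+01]
s15 (35, 65) 463 [ 1.80000e-03 -2.19000e-02  8.78382e+01]
s15 (-65, 65) 1796 [ 7.00000e-04 -2.20000e-03  8.69259e+01]
t15 (35, 65) 624 [-1.10000e-03 -1.86000e-02  8.80291e+01]
t15 (-65, 65) 2701 [-1.50000e-03  0.00000e+00  8.71274e+01]
```

The lid now lies level: its slope is within about 0.002 rad in both views, so it is held at 0. The battery, bottle, tape roll, memory stick, carton and loupe are all in place and the arm is clear. Handing in.

```bash
python3 -c "
from cell import ctrl,telemetry
print(telemetry.read_state()['clock'],ctrl.finish_job())"
```

```text
the job is handed in; nothing more can be done
17.4167 None
```

The job is done and handed in at 17.4 s. The tall battery stands upright on the rubber pad beside the bottle, and the lid is shut past the catch.

**Last checks:**
- **Lid:** it lies level to within about 0.002 rad in both camera views, at about 87 mm against the 85.6 mm expected. That difference is within the camera calibration, so I take it as fully home.
- **Battery:** its top measures about (570–571, 143–144) mm. I put the pad centre at about (573, 141.5), so it is 2–4 mm off the middle, within the measuring error.
- **Other things:** the bottle cap is within 1 mm of where it started. The tape roll, memory stick, carton and loupe look unmoved, and I saw both short batteries in their wells before the lid closed.

**What disagreed or went less well:**
- **Reported height:** the reported tool height was about 36 mm lower than the fingertips the cameras saw, so my first grasp closed on air above the battery. I applied that offset from then on, and it held at the grasp, the placing and the lid.
- **Force at the pad:** the force reading stayed near zero while I set the battery down. I judged contact from the height no longer falling and from the camera.
- **Force on the lid:** the last press reached 86 N in the latest wrist reading. That is under the 120 N limit but well above the 10–20 N needed.

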